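# Knock the soap bars out of the mould

## Task

Swing the hinged soap mould over by its wire handle so that it is upside down over the bare steel, and rap it down on the counter until both stuck bars of soap have dropped out. Then swing the empty mould back down flat onto its wooden stand and let go, leaving both bars lying on the steel.

Things in the scene. Friction and masses are not known exactly. Their poses are not given: they have to be found in the camera images.
- handle (a point): middle of the wire handle's straight bar (10 mm thick, 112 mm long) on the free edge of an aluminium mould, 154x58x32 mm, two oblong pockets, 0.4 kg, free-swinging on its hinge (a loose tray with three round pockets is not it). Bar parallel to the hinge axis, 133 mm from it; 45 mm open space between bar and tray. Axes turn with the mould: x along bar, y outwards, z out of the pockets (up at start)
- hinge (a point): middle of the hinge axis, 36 mm above the counter, fixed to a low wooden stand. x along the axis, z up, y towards the mould's start side: handle starts at y +133, z 0 mm. It swings up and over 180 degrees to y -133, z 0, where it stops dead upside down, its two legs on the steel, mouth 36 mm above it. Posts 48 mm high at x -95 and +95 mm
- soap_a_mid (a point): centre of a cream soap bar, 60x45x24 mm, 90 g, in the pocket at hinge x +41, y +54 mm, 20 mm above the counter at start; z through its thickness. A sprung rod nips it with about 1.5 times its weight, so slow turning over leaves it in. Each fast knock at the end of the swing shifts it; after 3 mm it drops. Slow set-downs do nothing; let the handle drop some 60 mm, or rap at 0.4 m/s, and repeat
- soap_b_mid (a point): centre of the second, equal soap bar, nipped likewise in the other pocket, at hinge x -41, y +54 mm, 20 mm above the counter at start. Once dropped, a bar lies on the bare steel with its centre about 12 mm above it (23 mm if on its edge), under the upside-down mould
Not all that is in view belongs to the job. Leave any orange or turquoise look-alike of the part that bears soap_a_mid alone.

How it is judged:
On the way, in this order (a step that is already met when the one before it is completed fails the run):
1. the mould has been swung past upright with both bars still in their pockets (y of handle in the frame of hinge below -0.02 m and z of each of soap_a_mid, soap_b_mid in the frame of handle below -0.006 m).
2. both bars have dropped out of the upside-down mould (y of handle in the frame of hinge below -0.09 m and z of each of soap_a_mid, soap_b_mid in the frame of handle above 0.006 m), for 0.1 s.
At the end, for the whole second after the job is handed in: the mould lies back on its stand (handle within 25 mm of its start height), and both bars rest on the steel on the far side of the hinge from it, centres below 35 mm height, between 5 and 150 mm from the hinge axis and within 120 mm of its middle along the axis (y of handle in the frame of hinge above 0.125 m and z of handle in the frame of hinge below 0.025 m and y of soap_a_mid in the frame of hinge between -0.15 and -0.005 m and x of soap_a_mid in the frame of hinge between -0.12 and 0.12 m and height (world z) of each of soap_a_mid, soap_b_mid below 0.035 m and linear speed of each of soap_a, soap_b below 0.02 m/s and y of soap_b_mid in the frame of hinge between -0.15 and -0.005 m and x of soap_b_mid in the frame of hinge between -0.12 and 0.12 m); the robot touches nothing.
It also fails if it takes over 58 s, if anything falls off the work surface, if the arm or the gripper's body presses on something with over 40 N, if the wrist force passes 120 N, or if a joint passes its speed limit or range.

## Robot

A 6-joint arm with a two-finger parallel gripper is mounted at the origin on the work surface. World frame = base frame: x ahead of the robot, y to its left, z up, the work surface at z = 0. Lengths are in m, angles in rad, forces in N, time in s.
With the tool pointing down it reaches from about 0.375 to 0.75 m from the base axis. Payload 9 kg.
Tool frame: the origin (TCP) lies on the mounting face of the last link; the fingertips stand 173 mm ahead of it and the grasp point (between the pads) lies 155 mm ahead of it; z points along the fingers, y is the line along which they close (so a half turn about z gives the same grasp; the last joint's range is limited). The gripper opens to 85 mm and grips with 20 to 120 N. Pads are 22 mm wide; open, the fingers measure 114 mm over their backs; the gripper's body (76 mm by 85 mm) begins 54 mm behind the grasp point. The pads swing forward as they close: fully open they stand 13 mm farther back than shut.
Start: joints at [-1.461, 0.104, 0.097, 1.564, 0, 1.353], TCP at [0.193, -0.568, 0.405] pointing down, gripper open.
Joint ranges: [-2.99, 2.99], [-0.84, 1.86], [-1.1, 1.16], [-1.84, 2.11], [-1.51, 1.56], [-3.14, 3.14]. Speed limits (rad/s): [2.22, 2.22, 2.57, 3.14, 3.14, 3.14].

## Interface

Orientations are given as [roll, pitch, yaw] about the fixed x, y, z axes, in that order (R = Rz(yaw) Ry(pitch) Rx(roll)).
In Python, from bench import robot, snapshot, calibration, ticket gives the robot as it stands.
- The arm moves only by the tool jog_arm, never from a script. Its argument "increments" is a list of rows, each a list of 7 numbers: the turn, a rotation vector about the tool's x, y, z in degrees, then the shift along the tool's x, y, z in cm, then the closure, from 0 (fully open) to 1 (shut). In form: [[rx, ry, rz, dx, dy, dz, claw], ...]. A call has 1 to 20 rows; each row shifts and turns the commanded pose from where the row before left it, along the tool's axes as they then stand; what a row does not reach is not made up. A row lasts 1/8 s, in which the tool goes at most 62.5 mm and 10.7 degrees, less where a joint would pass 70% of its speed; a pose out of reach is approached as far as the arm can. A call is refused whole if a number of a shift passes 6.25 or a number of a turn 10.7, either way. A call with a gripper value outside its range is refused whole. The fingers move at their own pace and stop on an object; "squeeze" is the grip in N (left out, the last holds). Time passes only in rows, so rows that do not move let the fingers close. It gives the time, the measured TCP pose, the force, the opening and the grip force at its end, in the units of the state.
- robot.get_obs(): the state, without advancing time (a new reading comes with each control period).
- snapshot(name): name is "side" or "top"; returns the picture (384x512x3 uint8, red, green, blue); there is no depth.
- calibration(name): a dict with "K" (3x3 intrinsics, pixels), "dist_coeffs" ([k1, k2, p1, p2, k3] as OpenCV has them; the pictures are not rectified), "origin" and "orientation" of the camera in the world. Camera axes: x right, y up, looking along -z (the intrinsics and any distortion apply to the point x, -y, -z); pixel columns grow to the right and rows downward; lengths in m; the calibration is good to about 2 mm. A picture is of the moment at which its call begins. calibration takes no time and is no camera call.
- ticket.job_done(): hands the job in; it is judged then, once.
The state is a dict: "clock": time; "q": joint angles; "joint_vel": joint speeds; "joint_torque": joint torques, N m; "tool_pos": TCP position; "eef_rot": TCP orientation; "force": force on the tool from outside, world axes, zero at the start; "torque": the same for the moment, N m; "opening": opening from 0.0 (shut) to 1.0 (fully open); "grip_force": force on a finger pad.
Only numpy, scipy, OpenCV 4.12 (cv2) and the standard library are available. Lean on these libraries where they do the work, as an engineer would, in place of code of your own. Each camera call takes 0.05 s, during which the arm holds its last target. There are 200 camera calls.

## Working session

There is one attempt and no reset: what is moved stays moved. The work goes in short steps, Python scripts to look and compute and a tool call to move; the robot and the scene stay as the last step left them, time stands still between calls to the robot, and variables do not carry over. Pictures are saved under pics/ and viewed, at most 10 in all, crops included, and the job is handed in when it is done.

Besides the shell and the picture viewer there is one more tool, called after ">>>" as a command line: name --pt "numbers of a row" for each row, then --argument value for the rest. jog_arm: Moves the arm, as the interface text tells. Its arguments: {"type":"object","properties":{"increments":{"type":"array"},"squeeze":{"type":"number"}},"required":["increments"]}

```bash
mkdir -p pics; ls; python3 - <<'E'
from bench import robot, snapshot, calibration, ticket
import cv2
for n in("side","top"):
    cv2.imwrite(f"pics/{n}0.png",cv2.resize(snapshot(n)[:,:,::-1],(800,600),interpolation=cv2.INTER_CUBIC)); c=calibration(n);print(n,c)
o=robot.get_obs();print(o)
E
```

```text
pics
side {'K': array([[394.95643746,   0.        , 252.79465036],
       [  0.        , 394.95643746, 192.10451588],
       [  0.        ,   0.        ,   1.        ]]), 'dist_coeffs': array([-0.11413087,  0.        ,  0.        ,  0.        ,  0.        ]), 'origin': array([0.26719481, 0.43955246, 0.5649011 ]), 'orientation': array([ 0.72904275, -0.01237244, -2.40797711])}
top {'K': array([[413.05741932,   0.        , 252.6968124 ],
       [  0.        , 413.05741932, 186.43265751],
       [  0.        ,   0.        ,   1.        ]]), 'dist_coeffs': array([0.01065976, 0.        , 0.        , 0.        , 0.        ]), 'origin': array([0.44318355, 0.08629527, 0.71457752]), 'orientation': array([ 0.16049444,  0.03694601, -1.57865774])}
{'clock': 0.1, 'q': array([-1.46068977e+00,  1.04675570e-01,  9.65797646e-02,  1.56391023e+00,
       -2.23652497e-05,  1.35313106e+00]), 'joint_vel': array([-1.03160397e-05, -1.24228467e-04,  3.96574446e-04, -4.73449345e-04,
        7.55820538e-04,  2.40823231e-04]), 'joint_torque': array([ 7.12158362e-03, -5.58212292e+01,  5.04715741e+01,  1.31928659e-02,
       -2.07353251e-04,  1.00022987e-05]), 'tool_pos': array([ 0.19317659, -0.56795871,  0.4039969 ]), 'eef_rot': array([-3.14040666e+00, -2.39399064e-04,  3.27771696e-01]), 'force': array([-0.42698746, -0.34120097,  0.33921162]), 'torque': array([0.00614096, 0.00370611, 0.01126731]), 'grip_force': 0.0, 'opening': 1.0002636465407024}
```

View pics/side0.png

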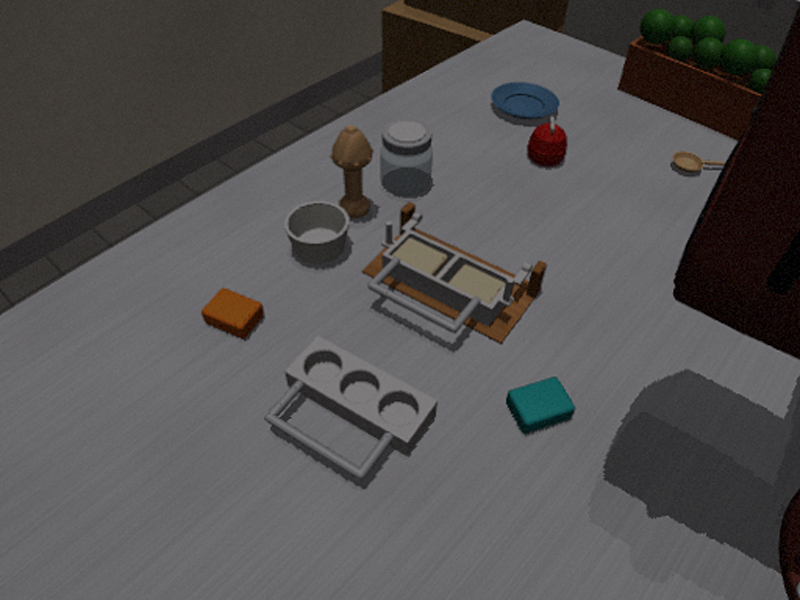

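View pics/top0.png

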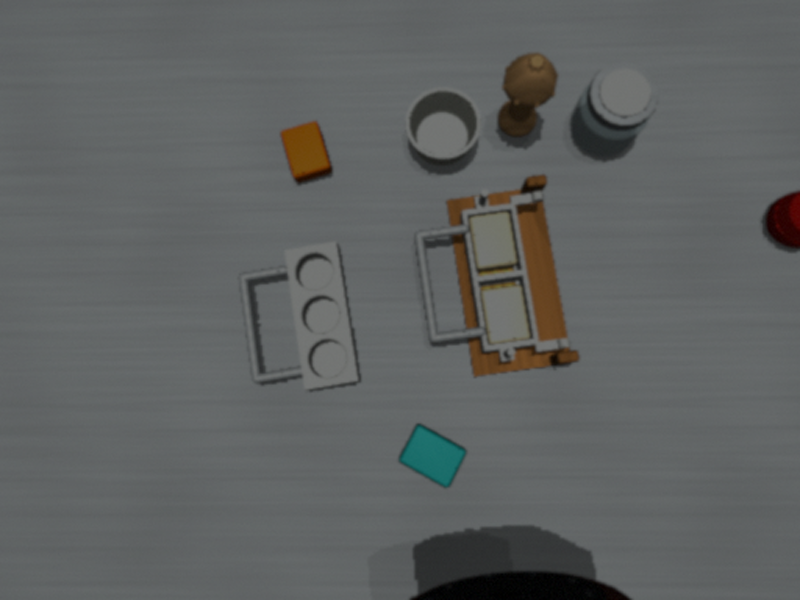

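Candidates for the mould or handle: the two-pocket mould on the wooden stand (top 500,285; its bar at 427,288; side 415,305), and the loose three-pocket tray (top 325,315; bar 250,325). The orange and turquoise blocks (top 305,150 and 433,455) are look-alikes of the soap. I choose the two-pocket mould on the stand. Next is a close crop to check it.

```bash
cat > h.py <<'E'
from bench import robot, snapshot, calibration, ticket
import cv2, numpy as np
from scipy.spatial.transform import Rotation as R
def cam(n):
    c=calibration(n); return c,R.from_euler('xyz',c['orientation']).as_matrix()
def ray(n,uv):
    c,M=cam(n); p=cv2.undistortPoints(np.array([[uv]],float),c['K'],c['dist_coeffs'])[0,0]
    return c['origin'],M@np.array([p[0],-p[1],-1.])
def atz(n,uv,z):
    o,d=ray(n,uv); return o+d*(z-o[2])/d[2]
def proj(n,P):
    c,M=cam(n); q=M.T@(np.array(P)-c['origin']); q=q*[1,-1,-1]
    return cv2.projectPoints(q[None],np.zeros(3),np.zeros(3),c['K'],c['dist_coeffs'])[0][0,0]
def crop(n,u0,v0,w,h,s,f):
    cv2.imwrite(f,cv2.resize(snapshot(n)[v0:v0+h,u0:u0+w,::-1],None,fx=s,fy=s,interpolation=cv2.INTER_CUBIC))
E
python3 - <<'E'
from h import *
im=snapshot('top');a=cv2.resize(im[105:245,255:385,::-1],None,fx=4,fy=4,interpolation=cv2.INTER_CUBIC)
a=cv2.convertScaleAbs(a,alpha=1.6)
cv2.imwrite('pics/c.png',a)
E
```

```text
(no output)
```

View pics/c.png

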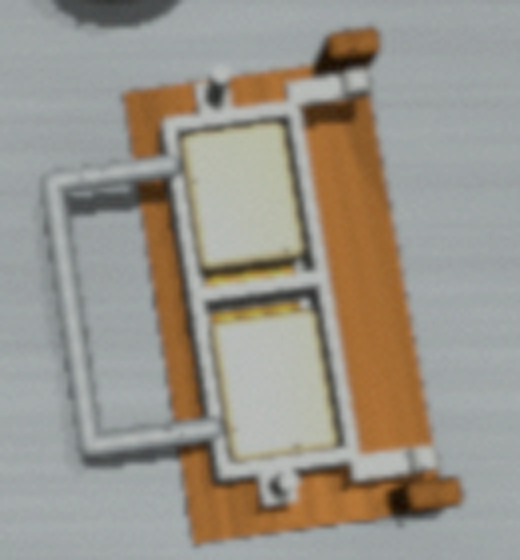

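The crop shows two oblong pockets with cream soap. The bar centreline runs from (56,180) to (92,448), and the hinge ears are near (358,82) and (422,460). This is the right mould.

```bash
python3 - <<'E'
from h import *
f=lambda u,v:(255+(u+.5)/4-.5,105+(v+.5)/4-.5)
g=lambda u,v,z:atz('top',f(u,v),z)
b1,b2=g(56,180,.036),g(92,448,.036)
p1,p2=g(355,43,.048),g(435,492,.048); e1,e2=g(360,82,.04),g(424,460,.04)
print(b1,b2,np.linalg.norm(b1-b2)); print(p1,p2,np.linalg.norm(p1-p2),e1,e2)
m=(b1+b2)/2; x=(b1-b2)/np.linalg.norm(b1-b2); x2=(p1-p2)[:2]/np.linalg.norm((p1-p2)[:2]);x3=(e1-e2)[:2]/np.linalg.norm((e1-e2)[:2])
print('mid',m,'ang',[np.degrees(np.arctan2(t[1],t[0])) for t in(x,x2,x3)])
print('soap',g(243,197,.032),g(275,384,.032))
xx=x2;y=np.array([-xx[1],xx[0]]);print('hinge pred',m[:2]-.133*y,'posts mid',(p1+p2)/2,'ears',(e1+e2)/2)
for n,s in(('b1',b1),('b2',b2)):print(proj('side',s)*1.5625)
E
```

```text
[0.61583661 0.08312968 0.036     ] [0.50251718 0.06994938 0.036     ] 0.11408335733049879
[ 0.66927239 -0.04213272  0.048     ] [ 0.48245236 -0.06578922  0.048     ] 0.18831185188958133 [ 0.65488924 -0.04504068  0.04      ] [ 0.49585662 -0.06386854  0.04      ]
mid [0.5591769  0.07653953 0.036     ] ang [np.float64(6.634322172976971), np.float64(7.216795696316128), np.float64(6.751816288624594)]
soap [0.60811404 0.00444283 0.032     ] [ 0.52854362 -0.00618771  0.032     ]
hinge pred [ 0.57588489 -0.05540684] posts mid [ 0.57586237 -0.05396097  0.048     ] ears [ 0.57537293 -0.05445461  0.04      ]
[372.1750202  283.67319271]
[454.67444033 327.81973445]
```

>>> jog_arm --pt "0 0 -10.5 0 0 0 0.5" --pt "0 0 -10.5 0 0 0 0.5" --pt "0 0 -10.5 0 0 0 0.5" --pt "0 0 -10.5 0 0 0 0.5" --pt "0 0 -10.5 0 0 0 0.5" --pt "0 0 -10.5 0 0 0 0.5" --pt "0 0 -10.5 0 0 0 0.5" --pt "0 0 -10.5 0 0 0 0.5" --pt "0 0 -10.5 0 0 0 0.5" --pt "0 0 -10.5 0 0 0 0.5" --pt "0 0 -10.5 0 0 0 0.5" --pt "0 0 -10.5 0 0 0 0.5" --pt "0 0 -10.5 0 0 0 0.5" --pt "0 0 -10.5 0 0 0 0.5" --pt "0 0 -10.5 0 0 0 0.5" --pt "0 0 -10.5 0 0 0 0.5" --squeeze 30

```text
clock: 2.15
tool_pos: [0.1932, -0.568, 0.4044]
eef_rot: [3.141, -0.0, -3.017]
force: [-0.1, 0.1, 0.2]
opening: 0.496
grip_force: 0.0
```

>>> jog_arm --pt "0 0 0 -2.93 3.98 0 0.5" --pt "0 0 0 -2.93 3.98 0 0.5" --pt "0 0 0 -2.93 3.98 0 0.5" --pt "0 0 0 -2.93 3.98 0 0.5" --pt "0 0 0 -2.93 3.98 0 0.5" --pt "0 0 0 -2.93 3.98 0 0.5" --pt "0 0 0 -2.93 3.98 0 0.5" --pt "0 0 0 -2.93 3.98 0 0.5" --pt "0 0 0 -2.93 3.98 0 0.5" --pt "0 0 0 -2.93 3.98 0 0.5" --pt "0 0 0 -2.93 3.98 0 0.5" --pt "0 0 0 -2.93 3.98 0 0.5" --pt "0 0 0 -2.93 3.98 0 0.5" --pt "0 0 0 -2.93 3.98 0 0.5" --pt "0 0 0 -2.93 3.98 0 0.5" --pt "0 0 0 0 0 0 0.5"

```text
clock: 4.15
tool_pos: [0.5597, 0.0792, 0.4037]
eef_rot: [3.141, -0.001, -3.02]
force: [-0.1, -0.5, 1.0]
opening: 0.5
grip_force: 0.0
```

>>> jog_arm --pt "0 0 0 0 -0.27 3 0.5" --pt "0 0 0 0 0 4 0.5" --pt "0 0 0 0 0 4 0.5" --pt "0 0 0 0 0 3 0.5" --pt "0 0 0 0 0 0 0.5"

```text
clock: 4.78
tool_pos: [0.5581, 0.0734, 0.2623]
eef_rot: [3.141, -0.005, -3.024]
force: [-0.5, -1.6, 0.9]
opening: 0.495
grip_force: 0.0
```

```bash
python3 - <<'E'
from h import *
a=cv2.convertScaleAbs(snapshot('side')[80:240,190:390,::-1],alpha=1.6)
cv2.imwrite('pics/s1.png',cv2.resize(a,None,fx=3.5,fy=3.5,interpolation=cv2.INTER_CUBIC))
E
```

```text
(no output)
```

View pics/s1.png

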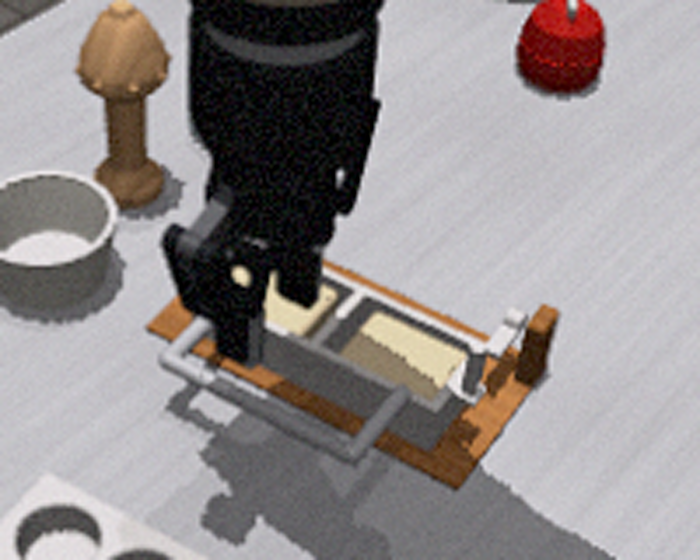

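The two finger tips are at about (235,350) and (300,290) above the mould, and the bar runs from (180,365) to (350,450). The camera looks down obliquely here, so I compare with the projection.

```bash
python3 - <<'E'
from h import *
o=robot.get_obs();p=o['tool_pos'];print(p,o['clock'])
T=R.from_euler('xyz',o['eef_rot']).as_matrix()
for s in(1,-1):
    print((proj('side',p+T@np.array([0,s*.021+s*.007,.168]))-[190,80])*3.5)
E
```

```text
[0.55890084 0.07348802 0.26440599] 4.825
[234.08282918 351.45478525]
[299.4828544  284.28630309]
```

>>> jog_arm --pt "0 0 0 0 0.3 2 0.5" --pt "0 0 0 0 0 2 0.5" --pt "0 0 0 0 0 2 0.5" --pt "0 0 0 0 0 1.3 0.5" --pt "0 0 0 0 0 0 0.5" --pt "0 0 0 0 0 0 0.95" --pt "0 0 0 0 0 0 0.95" --pt "0 0 0 0 0 0 0.95" --pt "0 0 0 0 0 0 0.95" --squeeze 30

```text
clock: 5.95
tool_pos: [0.5594, 0.0775, 0.1926]
eef_rot: [3.14, 0.002, -3.022]
force: [-0.2, 5.5, 2.6]
opening: 0.104
grip_force: 29.3
```

>>> jog_arm --pt "0 0 0 0 -0.2 -2.31 0.95" --pt "0 0 0 0 -0.6 -2.24 0.95" --pt "0 0 0 0 -0.98 -2.1 0.95" --pt "0 0 0 0 -1.33 -1.9 0.95" --pt "0 0 0 0 -1.64 -1.64 0.95" --pt "0 0 0 0 -1.9 -1.33 0.95" --pt "0 0 0 0 0 0 0.95"

```text
clock: 6.82
tool_pos: [0.5675, 0.0112, 0.3109]
eef_rot: [3.14, 0.005, -3.023]
force: [-4.9, 13.0, 18.8]
opening: 0.105
grip_force: 31.4
```

>>> jog_arm --pt "0 0 0 0 0.1 -0.17 0.95" --pt "0 0 0 0 -2.1 -0.98 0.95" --pt "0 0 0 0 -2.24 -0.6 0.95" --pt "0 0 0 0 -2.31 -0.2 0.95" --pt "0 0 0 0 0 0 0.95"

```text
clock: 7.45
tool_pos: [0.5758, -0.0556, 0.3285]
eef_rot: [-3.14, 0.005, -3.025]
force: [4.0, 2.4, 6.7]
opening: 0.101
grip_force: 31.0
```

```bash
python3 - <<'E'
from h import *
a=cv2.convertScaleAbs(snapshot('side')[60:260,180:400,::-1],alpha=1.6)
cv2.imwrite('pics/s2.png',cv2.resize(a,None,fx=2.5,fy=2.5,interpolation=cv2.INTER_CUBIC))
E
```

```text
(no output)
```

View pics/s2.png

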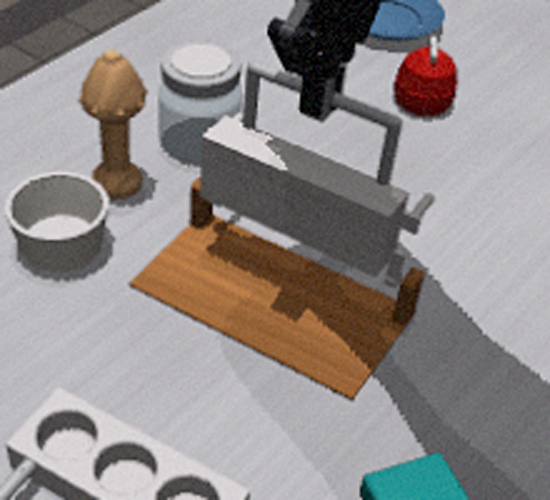

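The mould stands upright with its bar at about (320,100) in the fingers and the soap still in. I continue to 150° and let it drop.

>>> jog_arm --pt "0 0 0 0 -2.31 0.2 0.95" --pt "0 0 0 0 -2.24 0.6 0.95" --pt "0 0 0 0 -2.1 0.98 0.95" --pt "0 0 0 0 -1.9 1.33 0.95" --pt "0 0 0 0 -1.64 1.64 0.95" --pt "0 0 0 0 -1.33 1.9 0.95" --pt "0 0 0 0 0 0 0.95"

```text
clock: 8.38
tool_pos: [0.5893, -0.17, 0.2595]
eef_rot: [-3.14, 0.003, -3.024]
force: [8.2, -0.3, -0.6]
opening: 0.1
grip_force: 30.2
```

>>> jog_arm --pt "0 0 0 0 0 0 0.5" --pt "0 0 0 0 0 0 0.5" --pt "0 0 0 0 0 0 0.5" --pt "0 0 0 0 0 0 0.5"

```text
clock: 8.88
tool_pos: [0.5882, -0.1684, 0.2599]
eef_rot: [-3.142, -0.0, -3.023]
force: [0.1, 0.5, 0.3]
opening: 0.5
grip_force: 0.0
```

```bash
python3 - <<'E'
from h import *
a=cv2.convertScaleAbs(snapshot('side')[60:260,180:400,::-1],alpha=1.6)
cv2.imwrite('pics/s3.png',cv2.resize(a,None,fx=2.5,fy=2.5,interpolation=cv2.INTER_CUBIC))
E
```

```text
(no output)
```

View pics/s3.png

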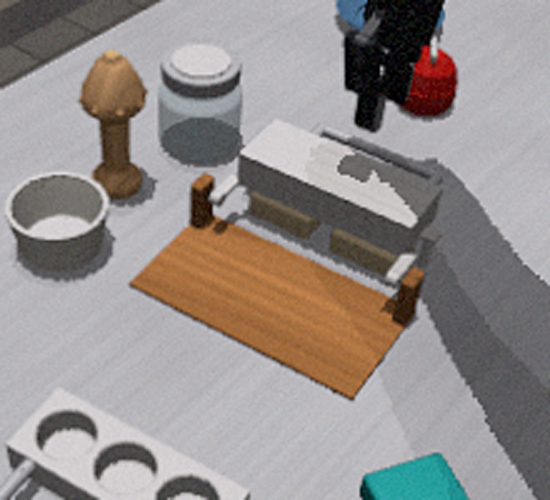

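The mould is upside down, and tan soap faces are visible beneath it at about (280,215) and (365,250). I check whether they lie on the steel or still hang in the pockets.

```bash
python3 - <<'E'
from h import *
H=np.array([.5757,-.055,0]);t=np.radians(6.8);x=np.array([np.cos(t),np.sin(t),0]);y=np.array([-np.sin(t),np.cos(t),0])
P=lambda a,b,c:H+a*x+b*y+[0,0,c]
for s in(1,-1):
  for b in(.011,.071):
    print(s,b,[((proj('side',P(s*b,-.031,z))-[180,60])*2.5).round() for z in(0,.012,.024,.036)])
a=cv2.convertScaleAbs(snapshot('side')[130:175,270:355,::-1],alpha=2.2)
cv2.imwrite('pics/s4.png',cv2.resize(a,None,fx=8,fy=8,interpolation=cv2.INTER_CUBIC))
E
```

```text
1 0.011 [array([306., 241.]), array([307., 231.]), array([309., 220.]), array([310., 209.])]
1 0.071 [array([246., 213.]), array([247., 203.]), array([247., 192.]), array([248., 181.])]
-1 0.011 [array([329., 252.]), array([330., 242.]), array([332., 231.]), array([334., 220.])]
-1 0.071 [array([393., 283.]), array([396., 272.]), array([398., 261.]), array([401., 250.])]
```

View pics/s4.png

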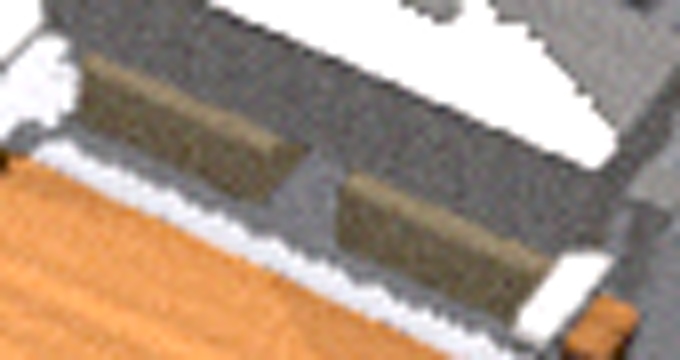

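Both bars' lower edges match the projection for bars on the steel, and their top faces are visible below the mould, so both have dropped. Next I regrasp the bar, which is now on the far side.

>>> jog_arm --pt "0 0 0 0 -1.85 0 0.5" --pt "0 0 0 0 0 2 0.5" --pt "0 0 0 0 0 2 0.5" --pt "0 0 0 0 0 1.8 0.5" --pt "0 0 0 0 0 1 0.5" --pt "0 0 0 0 0 0 0.5" --pt "0 0 0 0 0 0 0.95" --pt "0 0 0 0 0 0 0.95" --pt "0 0 0 0 0 0 0.95" --pt "0 0 0 0 0 0 0.95"

```text
clock: 10.22
tool_pos: [0.5902, -0.1866, 0.1914]
eef_rot: [3.141, -0.001, -3.023]
force: [-0.5, 1.9, -1.3]
opening: 0.102
grip_force: 29.1
```

>>> jog_arm --pt "0 0 0 0 0.2 -2.31 0.95" --pt "0 0 0 0 0.6 -2.24 0.95" --pt "0 0 0 0 0.98 -2.1 0.95" --pt "0 0 0 0 1.33 -1.9 0.95" --pt "0 0 0 0 1.64 -1.64 0.95" --pt "0 0 0 0 1.9 -1.33 0.95" --pt "0 0 0 0 2.1 -1.0 0.95" --pt "0 0 0 0 2.24 -0.65 0.95" --pt "0 0 0 0 2.31 -0.25 0.95" --pt "0 0 0 0 0 0 0.95"

```text
clock: 11.48
tool_pos: [0.5741, -0.053, 0.3278]
eef_rot: [-3.141, -0.0, -3.021]
force: [-7.9, -0.5, 9.0]
opening: 0.103
grip_force: 30.8
```

```bash
python3 - <<'E'
from h import *
cv2.imwrite('pics/t5.png',cv2.resize(cv2.convertScaleAbs(snapshot('top')[80:280,240:460,::-1],alpha=1.6),None,fx=2.5,fy=2.5,interpolation=cv2.INTER_CUBIC))
E
```

```text
(no output)
```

View pics/t5.png

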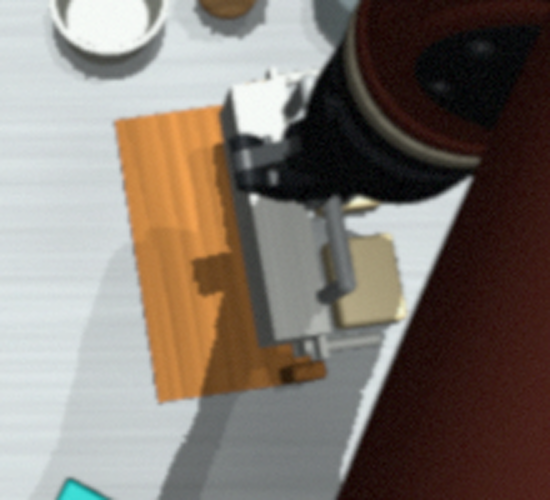

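One bar lies on the steel at (365,280), and the other's corner shows at (350,205). The mould is upright and empty, so I lay it back down.

>>> jog_arm --pt "0 0 0 0 2.31 0.2 0.95" --pt "0 0 0 0 2.24 0.6 0.95" --pt "0 0 0 0 2.1 0.98 0.95" --pt "0 0 0 0 1.9 1.33 0.95" --pt "0 0 0 0 1.64 1.64 0.95" --pt "0 0 0 0 1.33 1.9 0.95" --pt "0 0 0 0 0.98 2.1 0.95" --pt "0 0 0 0 0.6 2.24 0.95" --pt "0 0 0 0 0.2 1.2 0.95" --pt "0 0 0 0 0 1.0 0.95" --pt "0 0 0 0 0 0 0.95"

```text
clock: 12.9
tool_pos: [0.5588, 0.0775, 0.1942]
eef_rot: [3.14, -0.001, -3.023]
force: [-4.7, 1.5, -1.2]
opening: 0.099
grip_force: 30.8
```

Release, then retreat straight up.

>>> jog_arm --pt "0 0 0 0 0 0 0.5" --pt "0 0 0 0 0 0 0.5" --pt "0 0 0 0 0 0 0.5" --pt "0 0 0 0 0 -1.5 0.5" --pt "0 0 0 0 0 -3 0.5" --pt "0 0 0 0 0 -4 0.5" --pt "0 0 0 0 0 -4 0.5" --pt "0 0 0 0 0 -4 0.5" --pt "0 0 0 3 4 0 0.5" --pt "0 0 0 3 4 0 0.5" --pt "0 0 0 3 4 0 0.5" --pt "0 0 0 3 4 0 0.5" --pt "0 0 0 0 4 0 0.5" --pt "0 0 0 0 4 0 0.5" --pt "0 0 0 0 0 0 0.5" --pt "0 0 0 0 0 0 0.5"

```text
clock: 14.9
tool_pos: [0.4115, 0.3012, 0.3599]
eef_rot: [-3.141, 0.001, -3.023]
force: [1.3, -0.8, 0.1]
opening: 0.502
grip_force: 0.0
```

```bash
python3 - <<'E'
from h import *
cv2.imwrite('pics/t6.png',cv2.resize(cv2.convertScaleAbs(snapshot('top')[80:280,240:460,::-1],alpha=1.6),None,fx=2.5,fy=2.5,interpolation=cv2.INTER_CUBIC))
E
```

```text
(no output)
```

View pics/t6.png

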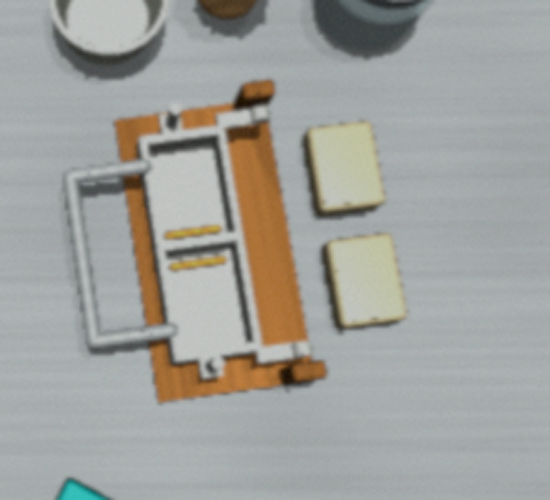

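The mould lies flat and empty on its stand with the bar at about (82,260). Both bars lie flat on the steel at (345,167) and (366,280). Handing in.

```bash
python3 -c "
from bench import ticket
print(ticket.job_done())"
```

```text
the job is handed in; nothing more can be done
None
```

I handed the job in at about 15 s on the clock: one drop freed both bars, which lie flat on the steel, and the empty mould is back flat on its stand with the gripper clear; no verdict was returned.

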